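# Clip the vial tray into the field test case

## Robot

A 6-joint arm with a two-finger parallel gripper is mounted at the origin on the work surface. World frame = base frame: x ahead of the robot, y to its left, z up, the work surface at z = 0. Lengths are in mm, angles in degrees, forces in N, time in s.
With the tool pointing down it reaches from about 300 to 850 mm from the base axis. Payload 4.2 kg.
Tool frame: the origin (TCP) lies between the finger pads; the fingertips stand 22 mm ahead of it and the grasp point (between the pads) lies 3 mm ahead of it; z points along the fingers, y is the direction in which the jaws open and shut (so a half turn about z gives the same grasp; the last joint's range is limited). The gripper opens to 91 mm and grips with 3 to 60 N. Pads are 32 mm wide; open, the fingers measure 118 mm over their backs; the gripper's body (76 mm by 178 mm) begins 60 mm behind the grasp point.
Start: joints at [67.036, 18.312, 89.639, -0, 72.044, -1.146], TCP at [213.709, 533.825, 235.976] pointing down, gripper open.
Joint ranges: [-177.97, 177.97], [-48.28, 115.42], [12.27, 149.76], [-77.06, 257.06], [2.81, 150.46], [-146.56, 146.56]. Speed limits (degrees/s): [147.25, 147.25, 180, 180, 180, 180].

## Interface

Orientations are given as [roll, pitch, yaw] about the fixed x, y, z axes, in that order (R = Rz(yaw) Ry(pitch) Rx(roll)).
In Python, from workcell import * gives the robot as it stands.
- The arm moves only by the shell command python3 -m jog 'ROWS' [OPENING] [FORCE]. ROWS is text: rows parted by semicolons, each of 6 numbers parted by spaces: the shift along the tool's x, y, z in units of 0.5 m (1.0 is 0.5 m), then the turn, a rotation vector about the tool's x, y, z in units of pi/2 rad (1.0 is pi/2 rad). A call has 1 to 20 rows; each row is the pose to reach, as a shift and turn from the pose measured when the call began, along the tool's axes at that moment; what a row does not reach only later rows make up. A row lasts 1/12 s, in which the tool goes at most 41.7 mm and 7.16 degrees, less where a joint would pass 70% of its speed; a pose out of reach is approached as far as the arm can. A call with a number of a shift or a turn outside -1 to 1 is refused whole. A call with a gripper value outside its range is refused whole. OPENING is the opening, from -1 (shut) to 1 (fully open), set as the call begins (- or left out, the last holds). The fingers move at their own pace and stop on an object; FORCE is the grip in N (left out, the last holds). Time passes only in rows, so rows that repeat a pose let the fingers close. It gives the time, the measured TCP pose, the force and the opening at its end, in the units of the state.
- state(): the state, without advancing time (a new reading comes with each control period).
- grab_frame(name): name is "scene" or "top" or "wrist"; returns the picture (400x640x3 uint8, red, green, blue); there is no depth.
- calibration(name): a dict with "mtx" (3x3 intrinsics, pixels), "rvec" (rotation vector, rad) and "tvec" (3), from world to camera coordinates, as OpenCV has them. Camera axes: x right, y down, z forward; pixel columns grow to the right and rows downward; lengths in mm; the calibration is good to about 2 mm. A picture is of the moment at which its call begins: read the wrist's pose just before it. calibration takes no time and is no camera call; for the wrist camera it gives the pose at the moment of the call.
- job_done(): hands the job in, once; it reports no verdict.
Trained networks look in the newest picture that a camera, given by its name, has taken for a name from the list of things; names that differ only in an ending like _2 or _b are one class to them, and where a whole thing is asked for, a point or a joint stands for the part that bears it (a point fixed in the world has none). Each returns a list of dicts, best first, with "confidence" (0 to 1); they miss things now and then, are a little off and sometimes report something else, mostly with a low value. They report only what shows in the picture. A call takes as long as a camera call. They do not tell look-alikes from the thing itself.
- spot_in(query, camera): "rect" ([left, top, right, bottom] in pixels, round what is visible of it).
- tip_of(query, camera): "location" ([column, row] in pixels: a listed point, or the origin of a listed thing).
The state is a dict: "time_s": time; "qpos": joint angles; "qvel": joint speeds; "effort": joint torques, N m; "ee_pos": TCP position; "ee_rot": TCP orientation; "force": force on the tool from outside, world axes, zero at the start; "torque": the same for the moment, N m; "gripper_width": finger opening in mm.
Only numpy, scipy, OpenCV 4.12 (cv2) and the standard library are available. Lean on these libraries where they do the work, as an engineer would, in place of code of your own. Each camera call takes 0.05 s, during which the arm holds its last target. There are 200 camera calls.

## Task

Clip the white vial tray into the grey cradle inside the blue-grey case: hook its unmarked edge (the one farther from the blue handle) under the cradle's yellow lip first, then swing the edge with the orange mark down until the orange spring catch snaps over it and the tray lies flat and fully home. Work gently, never forcing the tray or the hand against the case, leave everything else on the table where it stands, and let go at the end.

Things in the scene. Friction and masses are not known exactly. Their poses are not given: they have to be found in the camera images.
- case: Open blue-grey case, fixed to the table, 260 (x) x 170 (y) x 55 mm high, walls 5 mm. Origin: centre of its underside; z up; -x towards the yellow-lip side. A grey cradle is clamped on a track in it, its centre anywhere from -22 to 22 mm in x off the case's centre, y centred: where is NOT measured, find it by feel or sight. It does not shift in normal use.
- cradle_floor (a point): The case's centre at the height of the cradle's flat floor (30 mm above the case's underside); fixed to the case, axes as the case's. The tray ends flat on this floor, between side rails 116 mm apart (y) that rise 10 mm above it. At the cradle's +x end is a low wall, face 71 mm from the cradle's centre, 8 mm above the floor, with the orange catch in it.
- lip_mean (a point): Middle of the yellow lip's lower free edge if the cradle were centred (62 mm in -x of the case's centre, 10 mm above the cradle floor); the real one is up to 22 mm nearer or farther in x. Axes as the case's. The lip is rigid, 5 mm thick, 116 mm wide, overhangs 10 mm; the gap under it is 10 mm; at its back a rigid stop wall, face 72 mm in -x of the cradle's centre.
- catch (a joint): Orange spring catch, 40 mm wide, mid +x end of the cradle. 0 m = sprung in (rest); grows as pushed out (+x), at most 0.008. At 0 its nose is 64.5 mm from the cradle's centre, 9.5 mm above the floor; its face slopes up and out, 25 deg off vertical, to 20 mm. An edge coming down pushes it out about 4 mm, then it snaps back over it. Spring 2 N plus 0.5 N per mm; passing takes about 4 to 10 N down.
- tray_handle (a point): Centre of the blue upright handle of the loose tray (0.2 to 0.35 kg): slab 12 mm thick (x), 60 wide (y), from the plate's top to 51 mm above the underside. This point: 15 mm in +x of the plate's centre, 28.5 mm above the underside. Tray: white plate 140 (x) x 110 (y) x 6 mm with six vials fixed on it at y = +-42 mm, tops at 45 mm. x points from hook edge to latch edge, z up.
- tray_hook_edge (a point): Middle of the bottom of the tray's edge to be hooked, 70 mm in -x from the plate's centre, on the underside; axes as the tray's.
- tray_latch_edge (a point): Middle of the bottom of the tray's edge to be latched, 70 mm in +x from the plate's centre, on the underside; axes as the tray's. The plate's top is bare on the middle line from 45 mm inwards of this edge to the edge: room to press. A flat orange mark, 40 mm long, lies on top along this edge.
- vial_pink: Bystander: vial with pink contents and black cap, 26 mm across, 59 mm high, standing beyond the case's +x side. Origin: centre of its foot.
- vial_clear: Bystander: clear vial with black cap, 26 mm across, 59 mm high, standing beyond the case's +x side. Origin: centre of its foot.
- bottle: Bystander: sample bottle with blue cap, 80 mm across, 190 mm high. Origin: centre of its foot.
- carton: Bystander: white box, 70 x 120 x 50 mm high. Origin: centre of its underside.
- colorimeter: Bystander: dark pocket colorimeter with a round cap, 60 x 100 x 63 mm high. Origin: centre of its underside.
- dropper: Bystander: small white dropper bottle with red cap, 32 mm across, 70 mm high. Origin: centre of its foot.
Mind the look-alikes: they are no part of the job. What is shaped like the part that bears tray_handle but turquoise is not meant.

How it is judged:
By the outcome, as a careful person would: the job done as asked, in the order asked, and still so for the second after the job is handed in, with the robot touching nothing.
It also fails if it takes over 61 s, if anything falls off the work surface, if the arm or the gripper's body presses on something with over 40 N, if the wrist force passes 120 N, or if a joint passes its speed limit or range.

## Working session

There is one attempt and no reset: what is moved stays moved. The work goes in short steps, Python scripts to look and compute and a shell command to move; the robot and the scene stay as the last step left them, time stands still between calls to the robot, and variables do not carry over. Pictures are saved under pics/ and viewed, about 8 in all and at most 12, crops included, and the job is handed in when it is done.

```bash
mkdir -p pics; ls; cat > h.py <<'E'
from workcell import *
import numpy as np, cv2
from scipy.spatial.transform import Rotation as R
def cam(n):
    c=calibration(n); return np.array(c["mtx"],float),R.from_rotvec(np.ravel(c["rvec"])).as_matrix(),np.ravel(c["tvec"])
def px2w(n,p,z,c=None):
    K,Rm,t=c or cam(n); d=Rm.T@np.linalg.inv(K)@[p[0],p[1],1]; o=-Rm.T@t
    return o+d*(z-o[2])/d[2]
def w2px(n,P,c=None):
    K,Rm,t=c or cam(n); q=K@(Rm@np.array(P,float)+t); return q[:2]/q[2]
def save(n,f,crop=None,s=1):
    im=grab_frame(n)[:,:,::-1]
    if crop: im=im[crop[1]:crop[3],crop[0]:crop[2]]
    cv2.imwrite("pics/"+f,cv2.resize(im,None,fx=s,fy=s,interpolation=cv2.INTER_CUBIC))
E
python3 - <<'E'
from h import *
a=grab_frame("scene");b=grab_frame("top")
cv2.imwrite("pics/a.png",cv2.resize(np.vstack([a,b])[:,:,::-1],(480,600)))
cv2.imwrite("pics/top.png",cv2.resize(b[:,:,::-1],(800,500)))
for n in("scene","top"):
    K,Rm,t=cam(n); print(n,K[0,0],(-Rm.T@t).round(),Rm[2].round(2))
for q in["tray_handle","tray_hook_edge","tray_latch_edge","case","cradle_floor","lip_mean","catch","vial_pink","vial_clear"]:
    print(q,[(np.round(r["location"]),round(r["confidence"],2)) for r in tip_of(q,"top")][:3])
print(state())
E
```

```text
pics
scene 401.09267129393226 [ 980. -425.  796.] [-0.45  0.45 -0.78]
top 439.2484924268689 [ 329.   18. 1316.] [ 0.18 -0.02 -0.98]
tray_handle [(array([375., 279.]), 0.97), (array([367., 204.]), 0.88), (array([434., 232.]), 0.73)]
tray_hook_edge [(array([395., 294.]), 0.74), (array([250., 160.]), 0.74), (array([363., 236.]), 0.71)]
tray_latch_edge [(array([366., 189.]), 0.82), (array([419., 249.]), 0.76), (array([361., 266.]), 0.58)]
case [(array([256., 209.]), 0.61)]
cradle_floor [(array([258., 209.]), 0.83)]
lip_mean [(array([253., 229.]), 0.78)]Traceback (most recent call last):
  File "<stdin>", line 8, in <module>
ValueError: it knows: bottle, carton, case, colorimeter, cradle_floor, dropper, lip_mean, tray_handle, tray_hook_edge, tray_latch_edge, vial_clear, vial_pink
```

View pics/top.png

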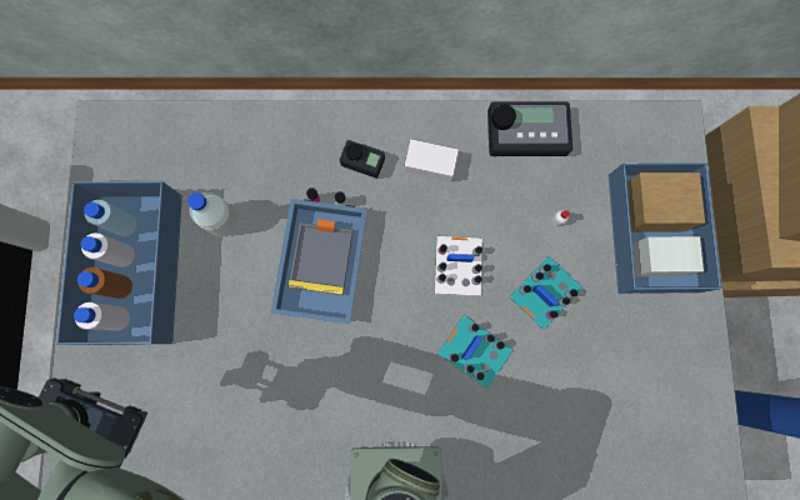

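The white tray is at (460,265) in the view, which is (368,212) in camera pixels, with its orange mark on the far edge. The look-alikes are the turquoise trays at (547,293) and (475,350). The case is at (320,260), with its yellow lip near the robot and its catch at the far end. I choose the white tray and will check it in a crop.

```bash
python3 - <<'E'
from h import *
save("top","crop.png",(210,145,410,270),4)
c=cam("top")
h=px2w("top",(367,204),28.5,c); print("handle",h.round(1)); 
print("latch",px2w("top",(366,189),0,c).round(1),"hook",px2w("top",(363,236),0,c).round(1))
print("cfloor",px2w("top",(258,209),30,c).round(1),"lip",px2w("top",(253,229),40,c).round(1))
s=state(); print({k:np.round(v,2) for k,v in s.items()})
K,Rm,t=cam("wrist"); print("wristcam",K[0,0],(-Rm.T@t).round(1),Rm.round(2))
for q in["vial_pink","vial_clear","bottle"]:
    print(q,[(px2w("top",r["location"],0,c).round(),round(r["confidence"],2)) for r in tip_of(q,"top")][:3])
E
```

```text
handle [ 541.7 -155.1   28.5]
latch [ 593.  -157.2    0. ] hook [ 449. -144.    0.]
cfloor [528.4 168.3  30. ] lip [468.1 180.8  40. ]
{'time_s': np.float64(0.45), 'qpos': array([67.04, 18.32, 89.65,  0.  , 72.04, -1.15]), 'qvel': array([-0.09, -0.02, -0.06, -0.01, -0.06,  0.08]), 'effort': array([ 0.000e+00, -4.119e+01, -2.320e+01,  7.000e-02,  4.000e-02,
       -0.000e+00]), 'ee_pos': array([213.69, 533.78, 235.88]), 'ee_rot': array([-179.99,   -0.  ,  158.18]), 'force': array([-0.33, -0.33,  0.66]), 'torque': array([-0.01, -0.01, -0.02]), 'gripper_width': np.float64(91.2)}
wristcam 328.169981661651 [141.7 562.8 386.1] [[ 0.37  0.93 -0.  ]
 [ 0.89 -0.36  0.28]
 [ 0.26 -0.1  -0.96]]
vial_pink [(array([694., 196.,   0.]), 0.62)]
vial_clear [(array([672., 129.,   0.]), 0.56)]
bottle [(array([637., 417.,   0.]), 0.95)]
```

View pics/crop.png

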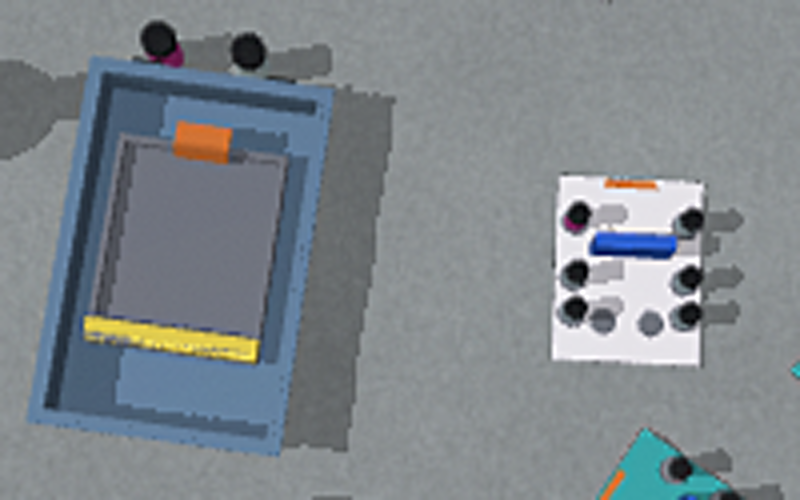

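The crop confirms the white tray: blue handle at (633,245), orange mark at (631,183), hook edge at the lower (robot) side. The cradle shows its lip at (170,340) and catch at (203,140). Next I work out poses from these corners.

```bash
cat >> h.py <<'E'
def rel(p,rpy):  # row (fractions) from present pose to world TCP p, rpy
    s=state(); R0=R.from_euler("xyz",s["ee_rot"],degrees=True); R1=R.from_euler("xyz",rpy,degrees=True)
    return np.r_[R0.inv().apply(np.array(p)-s["ee_pos"])/500,(R0.inv()*R1).as_rotvec()/(np.pi/2)].round(4)
E
python3 - <<'E'
from h import *
c=cam("top"); f=lambda p,z: px2w("top",(210+p[0]/4-.4,145+p[1]/4-.4),z,c)
def show(n,ps,z):
    w=np.array([f(p,z) for p in ps]);print(n,w[:,:2].round(1).tolist(),"mean",w.mean(0).round(1));return w
w=show("tray",[(558,175),(705,183),(700,366),(551,360)],6)
x=(w[0]+w[1]-w[2]-w[3])/2; print(np.linalg.norm(x),np.degrees(np.arctan2(x[1],x[0])),np.linalg.norm(w[0]-w[1]))
v=show("case",[(92,57),(333,88),(279,455),(28,422)],55)
x=(v[0]+v[1]-v[2]-v[3])/2; a=np.arctan2(x[1],x[0]);print(np.linalg.norm(x),np.degrees(a),np.linalg.norm(v[0]-v[1]))
u=x/np.linalg.norm(x); cc=v.mean(0)
for n,ps,z in[("lip+62",[(85,318),(260,340)],45),("catch top outer/inner?",[(178,122),(233,128)],50),("rail +x",[(123,137),(288,156)],38)]:
    q=show(n,ps,z); print((q-cc)@u)
print("hover case look", rel([480,170,330],[180,0,90]))
E
```

```text
tray [[594.1, -104.8], [587.3, -217.0], [447.7, -208.1], [453.0, -96.5]] mean [ 520.5 -156.6    6. ]
140.56601989416728 -3.5227637663073295 112.3927265584093
case [[674.8, 242.6], [650.5, 64.7], [382.3, 102.7], [407.1, 281.0]] mean [528.7 172.7  55. ]
270.7156588407116 -8.11344290579264 179.47924577028107
lip+62 [[482.3, 244.4], [465.4, 117.7]] mean [473.8 181.   45. ]
[-56.03678772 -54.88417452]
catch top outer/inner? [[626.5, 179.0], [621.7, 138.5]] mean [624.1 158.8  50. ]
[95.92508185 96.96832369]
rail +x [[618.0, 221.1], [603.0, 98.7]] mean [610.5 159.9  38. ]
[81.6521848  84.05180109]
hover case look [-7.648e-01 -4.776e-01 -1.881e-01  1.000e-04 -0.000e+00  7.576e-01]
```

```bash
python3 -c "
from h import *
print(rel([528,180,240],[180,0,90]))"
```

```text
[-8.465e-01 -4.233e-01 -8.100e-03  1.000e-04 -0.000e+00  7.576e-01]
```

```bash
M="-.8465 -.4233 -.008 0 0 .7576"; python3 -m jog '-.8465 -.4233 -.008 0 0 .7576; -.8465 -.4233 -.008 0 0 .7576; -.8465 -.4233 -.008 0 0 .7576; -.8465 -.4233 -.008 0 0 .7576; -.8465 -.4233 -.008 0 0 .7576; -.8465 -.4233 -.008 0 0 .7576; -.8465 -.4233 -.008 0 0 .7576; -.8465 -.4233 -.008 0 0 .7576; -.8465 -.4233 -.008 0 0 .7576; -.8465 -.4233 -.008 0 0 .7576; -.8465 -.4233 -.008 0 0 .7576; -.8465 -.4233 -.008 0 0 .7576; -.8465 -.4233 -.008 0 0 .7576; -.8465 -.4233 -.008 0 0 .7576; -.8465 -.4233 -.008 0 0 .7576; -.8465 -.4233 -.008 0 0 .7576' 1
python3 - <<'E'
from h import *
s=state();c=cam("wrist");im=grab_frame("wrist");np.save("w1.npy",im)
import pickle;pickle.dump(c,open("w1.pkl","wb"))
cv2.imwrite("pics/w1.png",cv2.resize(im[:,:,::-1],(800,500),interpolation=cv2.INTER_CUBIC))
print(s["ee_pos"],s["ee_rot"],s["time_s"])
for q in["cradle_floor","lip_mean"]:
    z={"cradle_floor":30,"lip_mean":40}[q]
    print(q,[(r["location"],px2w("",r["location"],z,c).round(1),r["confidence"]) for r in tip_of(q,"wrist")][:2])
E
```

```text
time_s: 1.93
ee_pos: [526.9, 181.3, 240.0]
ee_rot: [-180.0, -0.0, 90.1]
force: [0.0, -1.1, -0.3]
gripper_width: 91.4
[526.92760233 181.29920063 240.04618112] [-1.79975071e+02 -3.00877756e-02  9.01052473e+01] 1.9333
cradle_floor [([325.5, 186.7], array([530. , 173.6,  30. ]), 0.93)]
lip_mean [([263.8, 181.7], array([462.5, 181.4,  40. ]), 0.6)]
```

View pics/w1.png

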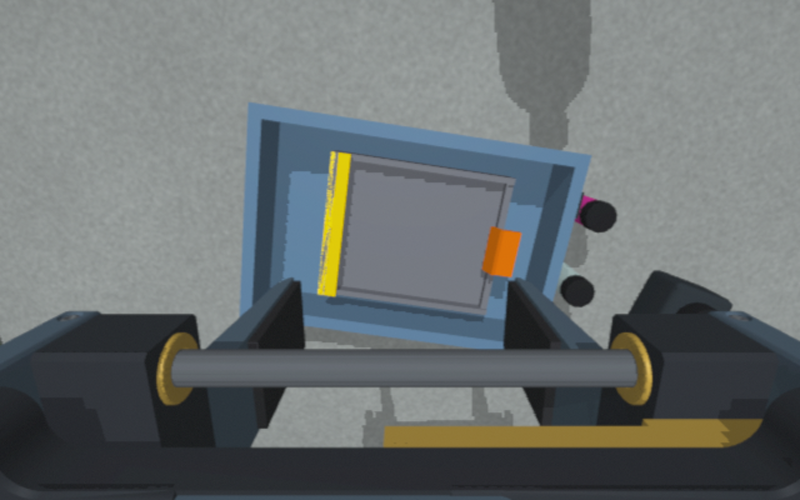

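The view shows the cradle clear of the fingers: lip free edge from (350,153) to (336,296), catch nose edge from (488,228) to (483,274).

```bash
python3 - <<'E'
from h import *
import pickle;c=pickle.load(open("w1.pkl","rb"))
f=lambda p,z: px2w("",(p[0]/1.25-.1,p[1]/1.25-.1),z,c)
q={"rim":([(250,103),(590,156)],55),"lipfree40":([(350,153),(336,296)],40),"nose":([(488,228),(483,274)],39.5),"catchtop":([(521,232),(514,278)],50)}
W={k:np.array([f(p,z) for p in v[0]]) for k,v in q.items()}
a=W["rim"]; d=a[1]-a[0]; print("rimlen",np.linalg.norm(d),"yaw",np.degrees(np.arctan2(d[1],d[0])))
for k in W:
    d=W[k][1]-W[k][0];print(k,W[k][:,:2].round(1).tolist(),np.linalg.norm(d).round(1),(np.degrees(np.arctan2(d[1],d[0]))).round(1))
u=a[1]-a[0];u/=np.linalg.norm(u);n=np.array([u[1],-u[0],0])
cc=a.mean(0)+85*n;print("centre",cc.round(1))
for k in W:print(k,((W[k]-cc)@u).round(1),((W[k]-cc)@-n).round(1))
E
```

```text
Traceback (most recent call last):
NameError: name 'z' is not defined
```

```bash
python3 - <<'E'
from h import *
import pickle;c=pickle.load(open("w1.pkl","rb"))
f=lambda p,z: px2w("",(p[0]/1.25-.1,p[1]/1.25-.1),z,c)
q={"rim":([(250,103),(590,156)],55),"lipfree40":([(350,153),(336,296)],40),"nose":([(488,228),(483,274)],39.5),"catchtop":([(521,232),(514,278)],50)}
W={k:np.array([f(p,v[1]) for p in v[0]]) for k,v in q.items()}
u=W["rim"][1]-W["rim"][0];print("len",np.linalg.norm(u))
for k in W:
    d=W[k][1]-W[k][0];print(k,W[k][:,:2].round(1).tolist(),np.linalg.norm(d).round(1),(np.degrees(np.arctan2(d[1],d[0]))).round(1))
u/=np.linalg.norm(u);n=np.array([u[1],-u[0],0])
cc=W["rim"].mean(0)+85*n;print("centre",cc.round(1))
for k in W:print(k,((W[k]-cc)@u).round(1),((W[k]-cc)@-n).round(1))
print("grasp", rel([534.5,-156.5,130],[180,0,86.5]))
E
```

```text
len 269.6915150179658
rim [[408.4, 282.4], [675.2, 243.3]] 269.7 -8.3
lipfree40 [[482.3, 244.5], [465.1, 117.0]] 128.7 -97.7
nose [[600.7, 181.0], [598.7, 138.5]] 42.5 -92.7
catchtop [[626.8, 179.9], [624.0, 138.4]] 41.6 -93.9
centre [529.5 178.8  55. ]
rim [-134.8  134.8] [85. 85.]
lipfree40 [-56.3 -54.7] [ 58.2 -70.5]
nose [70.2 74.3] [ 12.5 -29.8]
catchtop [96.1 99.4] [ 15.3 -26.2]
grasp [-6.754e-01  1.320e-02  2.201e-01  0.000e+00 -2.000e-04  4.010e-02]
```

```bash
python3 -m jog '-.675 .013 .1 0 0 .04; -.675 .013 .1 0 0 .04; -.675 .013 .1 0 0 .04; -.675 .013 .1 0 0 .04; -.675 .013 .1 0 0 .04; -.675 .013 .1 0 0 .04; -.675 .013 .1 0 0 .04; -.675 .013 .1 0 0 .04; -.675 .013 .1 0 0 .04; -.675 .013 .1 0 0 .04; -.675 .013 .1 0 0 .04; -.675 .013 .1 0 0 .04'
python3 - <<'E'
from h import *
s=state();c=cam("wrist");im=grab_frame("wrist")
import pickle;pickle.dump(c,open("w2.pkl","wb"))
cv2.imwrite("pics/w2.png",cv2.resize(im[:,:,::-1],(800,500),interpolation=cv2.INTER_CUBIC))
for q,z in[("tray_handle",28.5),("tray_hook_edge",0),("tray_latch_edge",0)]:
    print(q,[(r["location"],px2w("",r["location"],z,c).round(1),r["confidence"]) for r in tip_of(q,"wrist")][:2])
E
```

```text
time_s: 3.08
ee_pos: [534.5, -154.7, 190.3]
ee_rot: [180.0, -0.1, 86.6]
force: [0.2, 1.0, -0.8]
gripper_width: 91.2
tray_handle [([114.8, 224.7], array([ 323. , -177.9,   28.5]), 0.98), ([321.4, 194.0], array([ 533.1, -158.1,   28.5]), 0.86)]
tray_hook_edge [([245.4, 185.9], array([ 452.3, -151.9,    0. ]), 0.9)]
tray_latch_edge [([225.6, 323.3], array([ 407.4, -319.8,    0. ]), 0.87), ([373.7, 187.8], array([ 588.7, -162. ,    0. ]), 0.82)]
```

View pics/w2.png

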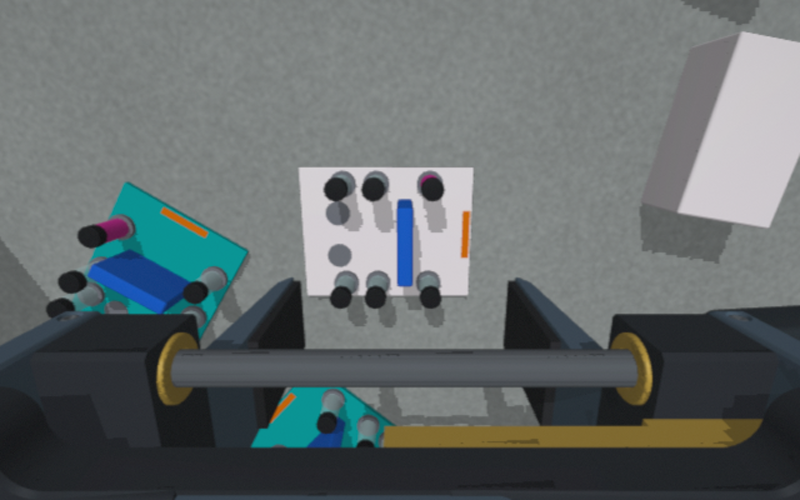

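Handle at (405,243) sits centred between the open fingers, and the plate edges agree with the top camera. I descend and grip.

```bash
python3 -m jog '-.005 .001 .15 0 0 .004; -.005 .001 .28 0 0 .004; -.005 .001 .304 0 0 .004; -.005 .001 .304 0 0 .004; -.005 .001 .304 0 0 .004; -.005 .001 .304 0 0 .004' && python3 -m jog '0 0 0 0 0 0; 0 0 0 0 0 0; 0 0 0 0 0 0; 0 0 0 0 0 0; 0 0 0 0 0 0; 0 0 0 0 0 0; 0 0 0 0 0 0; 0 0 0 0 0 0; 0 0 0 0 0 0; 0 0 0 0 0 0' -1 40
```

```text
time_s: 3.78
ee_pos: [534.7, -156.6, 37.8]
ee_rot: [-179.9, -0.1, 86.3]
force: [0.3, -0.0, 1.2]
gripper_width: 91.2
time_s: 4.62
ee_pos: [534.7, -156.6, 37.8]
ee_rot: [-179.9, -0.1, 86.3]
force: [-0.1, -0.3, 0.9]
gripper_width: 27.2
```

```bash
python3 -m jog '0 0 0 0 0 0; 0 0 0 0 0 0; 0 0 0 0 0 0; 0 0 0 0 0 0; 0 0 0 0 0 0; 0 0 0 0 0 0'; python3 -m jog '0 0 -.06 0 0 0; 0 0 -.13 0 0 0; 0 0 -.2 0 0 0; 0 0 -.27 0 0 0; 0 0 -.27 0 0 0; 0 0 -.27 0 0 0'
```

```text
time_s: 5.12
ee_pos: [534.7, -156.6, 37.8]
ee_rot: [-179.9, -0.1, 86.3]
force: [-0.7, -0.3, -0.2]
gripper_width: 11.9
time_s: 5.62
ee_pos: [535.7, -157.0, 174.3]
ee_rot: [179.9, -0.0, 86.3]
force: [-0.4, 0.8, -4.0]
gripper_width: 11.8
```

```bash
cat >> h.py <<'E'
YAW=-8.0; CR=np.array([536,172,30.]); GY=0.0   # GY: handle centre in tool x relative to TCP
def tgt(hx,hz,a,hy=0):
    Rt=R.from_euler("zy",[0,0],degrees=True); Rt=R.from_euler("z",YAW,degrees=True)*R.from_euler("y",-a,degrees=True)
    p=CR+R.from_euler("z",YAW,degrees=True).apply([hx,hy,hz])+Rt.apply([85,-GY,37.8])
    Rtool=Rt*R.from_matrix(np.array([[0,1,0],[1,0,0],[0,0,-1.]]).T)
    return p,Rtool.as_euler("xyz",degrees=True)
def now():  # hook edge bottom in cradle frame, tilt, from measured pose
    s=state();Rt=R.from_euler("xyz",s["ee_rot"],degrees=True)*R.from_matrix(np.array([[0,1,0],[1,0,0],[0,0,-1.]]))
    h=s["ee_pos"]-Rt.apply([85,-GY,37.8])-CR
    e=Rt.as_euler("zyx",degrees=True)
    print("hook(cradle)",R.from_euler("z",-YAW,degrees=True).apply(h).round(1),"tilt",-e[1].round(2),"yaw",e[0].round(2),"roll",e[2].round(2),"F",np.round(s["force"],1),"T",np.round(s["torque"],2),"w",round(s["gripper_width"],1),s["time_s"])
E
python3 - <<'E'
from h import *
now(); s=state(); c=cam("wrist");im=grab_frame("wrist")
z=s["ee_pos"][2]-37.8
for q in["tray_hook_edge","tray_latch_edge"]:
  for r in tip_of(q,"wrist")[:3]:
    P=px2w("",r["location"],z,c); print(q,r["confidence"],r["location"],R.from_euler("xyz",s["ee_rot"],degrees=True).inv().apply(P-s["ee_pos"]).round(1))
cv2.imwrite("pics/w3.png",im[100:300,150:490,::-1].repeat(2,0).repeat(2,1))
for t in [(-40,120,0),(-50,50,13),(-50,14,13)]:
    p,e=tgt(*t);print(t,p.round(1),e.round(1),rel(p,e))
E
```

```text
hook(cradle) [ -39.2 -332.3  106.4] tilt 0.11 yaw -3.67 roll -0.0 F [-0.4  0.8 -4. ] T [-0.04  0.03  0.03] w 11.8 5.6167
tray_hook_edge 0.92 [185.4, 241.5] [ -1.5 -84.5  37.6]
tray_hook_edge 0.57 [90.6, 282.9] [ -30.1 -148.5   37.5]
tray_latch_edge 0.89 [139.0, 175.6] [  39.9 -106.8   37.6]
tray_latch_edge 0.65 [413.5, 240.1] [-0.6 56.2 37.9]
(-40, 120, 0) [580.6 165.7 187.8] [-180.    0.   82.] [ 0.6489  0.0525 -0.0333 -0.0041 -0.0012  0.048 ]
(-50, 50, 13) [560.1 168.6 136. ] [167.   0.  82.] [ 0.6518  0.0119  0.0706 -0.1485 -0.0067  0.0477]
(-50, 14, 13) [560.1 168.6 100. ] [167.   0.  82.] [ 0.6516  0.0124  0.1426 -0.1485 -0.0067  0.0477]
```

View pics/w3.png

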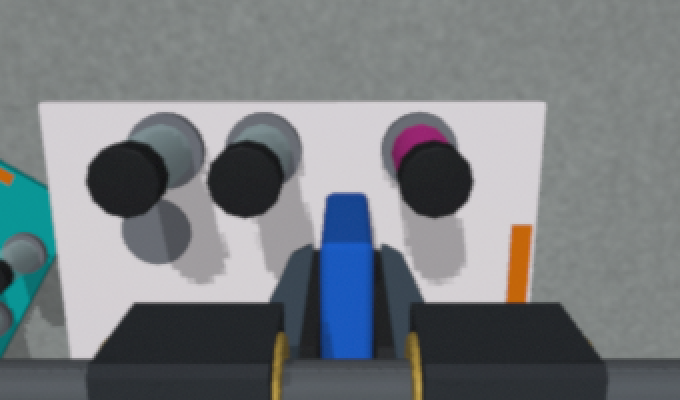

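The tray is held square, with the handle between the fingers and the orange mark at (520,262) on the far side. Offset along tool x is about -1 mm. Next I carry it over the cradle, tilted 13°.

```bash
sed -i 's/GY=0.0/GY=-1.0/' h.py; python3 -m jog '.08 0 0 -.05 0 .01; .16 0 0 -.1 0 .02; .24 0 .02 -.1485 -.0067 .0477; .32 0.01 .02 -.1485 -.0067 .0477; .4 .012 .03 -.1485 -.0067 .0477; .48 .012 .05 -.1485 -.0067 .0477; .56 .012 .06 -.1485 -.0067 .0477; .63 .012 .07 -.1485 -.0067 .0477; .653 .012 .0706 -.1485 -.0067 .0477; .653 .012 .0706 -.1485 -.0067 .0477; .653 .012 .0706 -.1485 -.0067 .0477; .653 .012 .0706 -.1485 -.0067 .0477'; python3 - <<'E'
from h import *
now(); s=state(); c=cam("scene");im=grab_frame("scene")
q=w2px("scene",[540,172,60],c).astype(int);print(q)
x,y=q; cr=im[max(0,y-90):y+90,max(0,x-130):x+130,::-1]
cv2.imwrite("pics/s1.png",cv2.resize(cr,None,fx=3,fy=3,interpolation=cv2.INTER_CUBIC))
p,e=tgt(-50,8,13);print(rel(p,e))
E
```

```text
time_s: 6.77
ee_pos: [559.3, 168.0, 134.8]
ee_rot: [167.1, 0.1, 82.0]
force: [-0.7, 0.7, -2.6]
gripper_width: 11.7
hook(cradle) [-50.8  -1.8  49.1] tilt 12.71 yaw -8.24 roll -1.93 F [-0.7  0.7 -2.6] T [-0.05  0.31 -0.04] w 11.7 6.7667
[364 154]
[ 0.0041 -0.0177  0.0807 -0.0011  0.001  -0.0007]
```

View pics/s1.png

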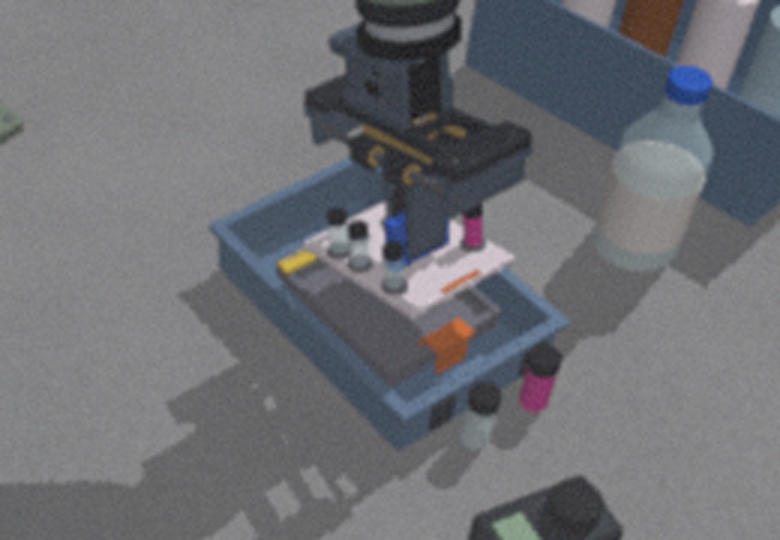

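The tray hangs tilted over the cradle, its hook edge inside the lip at about (295,262). I lower it.

```bash
sed -i 's/as_euler("zyx"/as_euler("ZYX"/' h.py; python3 -m jog '.004 -.005 .025 0 0 0; .004 -.01 .05 0 0 0; .004 -.018 .08 0 0 0; .004 -.018 .08 0 0 0; .004 -.018 .08 0 0 0; .004 -.018 .08 0 0 0'; python3 - <<'E'
from h import *
now()
for t in[(-50,0,13),(-66,0,13)]:
    p,e=tgt(*t);print(rel(p,e))
E
```

```text
time_s: 7.32
ee_pos: [560.6, 168.9, 95.1]
ee_rot: [167.0, 0.0, 81.8]
force: [0.4, 0.1, -2.9]
gripper_width: 11.7
hook(cradle) [-49.5  -0.5   9.2] tilt 12.97 yaw -8.14 roll -0.05 F [ 0.4  0.1 -2.9] T [-0.04  0.29 -0.06] w 11.7 7.3167
[ 0.0013 -0.0051  0.0176 -0.0003  0.0009 -0.0015]
[ 0.0012 -0.0363  0.0104 -0.0003  0.0009 -0.0015]
```

```bash
python3 -m jog '.001 -.002 .006 0 0 -.0015; .001 -.003 .0115 0 0 -.0015; .001 -.003 .0115 0 0 -.0015; .001 -.003 .0115 0 0 -.0015'; python3 -c "
from h import *; now()"; python3 -m jog '0 -.0005 .002 0 0 0; 0 -.001 .004 0 0 0; 0 -.001 .004 0 0 0'; python3 -c "
from h import *; now()"
```

```text
time_s: 7.65
ee_pos: [560.5, 169.4, 89.2]
ee_rot: [167.0, 0.1, 82.0]
force: [-0.5, 0.1, -2.6]
gripper_width: 11.8
hook(cradle) [-49.7  -0.3   3.3] tilt 12.97 yaw -8.0 roll -0.08 F [-0.5  0.1 -2.6] T [-0.03  0.28  0.08] w 11.8 7.65
time_s: 7.9
ee_pos: [560.3, 169.4, 87.0]
ee_rot: [167.0, 0.1, 82.0]
force: [-0.2, -0.3, -2.4]
gripper_width: 11.8
hook(cradle) [-49.9  -0.3   1.1] tilt 12.96 yaw -7.99 roll -0.09 F [-0.2 -0.3 -2.4] T [-0.01  0.27  0.01] w 11.8 7.9
```

```bash
python3 -m jog '0 -.0005 .002 0 0 0; 0 -.0005 .002 0 0 0; 0 -.0005 .002 0 0 0'; python3 -c "
from h import *; now()"; python3 -m jog '0 -.0003 .0012 0 0 0; 0 -.0003 .0012 0 0 0; 0 -.0003 .0012 0 0 0'; python3 -c "
from h import *; now()"
```

```text
time_s: 8.15
ee_pos: [560.3, 169.5, 86.0]
ee_rot: [167.0, 0.1, 82.0]
force: [0.9, -0.1, -2.1]
gripper_width: 11.9
hook(cradle) [-49.9  -0.2   0.1] tilt 12.96 yaw -7.99 roll -0.09 F [ 0.9 -0.1 -2.1] T [-0.01  0.26  0.02] w 11.9 8.15
time_s: 8.4
ee_pos: [560.4, 169.5, 85.7]
ee_rot: [167.0, 0.1, 82.0]
force: [-0.6, -0.9, 1.2]
gripper_width: 11.5
hook(cradle) [-49.8  -0.2  -0.2] tilt 12.98 yaw -7.99 roll -0.08 F [-0.6 -0.9  1.2] T [-0.01  0.55  0.05] w 11.5 8.4
```

Floor contact felt at the expected height. I ease up 0.7 mm and slide towards the lip.

```bash
python3 -m jog '0 0 -.0015 0 0 0; 0 -.006 -.003 0 0 0; 0 -.012 -.0045 0 0 0; 0 -.018 -.006 0 0 0; 0 -.0196 -.006 0 0 0; 0 -.0196 -.006 0 0 0'; python3 -c "
from h import *; now()"; python3 -m jog '0 -.003 -.0007 0 0 0; 0 -.006 -.0014 0 0 0; 0 -.0097 -.0022 0 0 0; 0 -.0097 -.0022 0 0 0'; python3 -c "
from h import *; now()"
```

```text
time_s: 8.9
ee_pos: [549.7, 170.9, 86.2]
ee_rot: [167.1, 0.1, 82.0]
force: [-0.0, 0.2, -3.1]
gripper_width: 11.6
hook(cradle) [-60.6  -0.3   0.3] tilt 12.94 yaw -7.97 roll -0.1 F [-0.   0.2 -3.1] T [-0.03  0.26 -0.01] w 11.6 8.9
time_s: 9.23
ee_pos: [544.3, 171.6, 86.1]
ee_rot: [167.1, 0.1, 82.0]
force: [-0.0, -0.1, -2.9]
gripper_width: 11.8
hook(cradle) [-66.1  -0.4   0.3] tilt 12.91 yaw -7.96 roll -0.11 F [-0.  -0.1 -2.9] T [-0.06  0.33  0.  ] w 11.8 9.2333
```

Free so far. I take 1 mm steps to the stop.

```bash
python3 -m jog '0 -.002 -.0005 0 0 0; 0 -.004 -.001 0 0 0; 0 -.004 -.001 0 0 0'; python3 -c "
from h import *; now()"; python3 -m jog '0 -.002 -.0005 0 0 0; 0 -.003 -.0007 0 0 0; 0 -.003 -.0007 0 0 0'; python3 -c "
from h import *; now()"
```

```text
time_s: 9.48
ee_pos: [542.0, 171.8, 86.1]
ee_rot: [167.1, 0.1, 82.0]
force: [-0.5, 1.1, -1.9]
gripper_width: 11.7
hook(cradle) [-68.4  -0.5   0.3] tilt 12.9 yaw -7.96 roll -0.12 F [-0.5  1.1 -1.9] T [-0.1   0.3  -0.05] w 11.7 9.4833
time_s: 9.73
ee_pos: [540.4, 172.0, 86.1]
ee_rot: [167.1, 0.1, 82.0]
force: [-0.5, -0.1, -2.8]
gripper_width: 11.6
hook(cradle) [-70.1  -0.5   0.3] tilt 12.9 yaw -7.96 roll -0.12 F [-0.5 -0.1 -2.8] T [-0.05  0.27  0.02] w 11.6 9.7333
```

```bash
python3 - <<'E'
from h import *
c=cam("scene");im=grab_frame("scene")
x,y=w2px("scene",[520,172,40],c).astype(int)
cv2.imwrite("pics/s2.png",cv2.resize(im[y-60:y+60,x-80:x+80,::-1],None,fx=5,fy=5,interpolation=cv2.INTER_CUBIC))
E
```

```text
(no output)
```

View pics/s2.png

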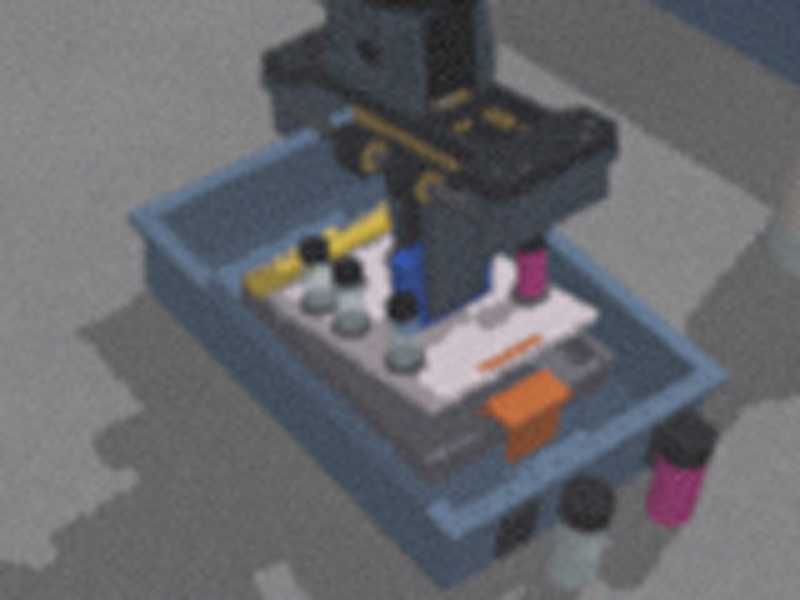

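The plate's near end disappears under the yellow lip at (330,255), and the latch end is still above the catch at (530,400). I feel on for the stop.

```bash
python3 -m jog '0 -.002 -.0005 0 0 0; 0 -.002 -.0005 0 0 0; 0 -.002 -.0005 0 0 0'; python3 -c "
from h import *; now()"; python3 -m jog '0 -.0016 -.0004 0 0 0; 0 -.0016 -.0004 0 0 0; 0 -.0016 -.0004 0 0 0'; python3 -c "
from h import *; now()"
```

```text
time_s: 10.03
ee_pos: [539.4, 172.2, 86.1]
ee_rot: [167.1, 0.1, 82.0]
force: [0.5, 0.2, -3.1]
gripper_width: 11.6
hook(cradle) [-71.1  -0.5   0.3] tilt 12.9 yaw -7.96 roll -0.12 F [ 0.5  0.2 -3.1] T [-0.06  0.29 -0.01] w 11.6 10.0333
time_s: 10.28
ee_pos: [539.0, 172.3, 86.4]
ee_rot: [167.0, 0.1, 82.0]
force: [2.0, -1.2, -3.2]
gripper_width: 11.9
hook(cradle) [-71.4  -0.4   0.5] tilt 12.96 yaw -7.95 roll -0.1 F [ 2.  -1.2 -3.2] T [-0.22 -0.08 -0.04] w 11.9 10.2833
```

```bash
python3 - <<'E'
from h import *
for t in[(-71.2,.2,11),(-71.3,.2,9.5),(-71.4,.2,8.5)]:
    p,e=tgt(*t,hy=-.4);print(rel(p,e))
E
```

```text
[-0.0003  0.0028  0.0065  0.0217  0.001   0.0005]
[-0.0003  0.0043  0.011   0.0384  0.001   0.0005]
[-0.0003  0.0053  0.014   0.0495  0.001   0.0005]
```

```bash
python3 -m jog '0 .0015 .0033 .011 0 0; 0 .0028 .0065 .0217 0 0; 0 .0035 .009 .031 0 0; 0 .0043 .011 .0384 0 0; 0 .0043 .011 .0384 0 0; 0 .0043 .011 .0384 0 0'; python3 - <<'E'
from h import *
now()
for t in[(-71.4,.2,8.5),(-71.5,.2,7.5),(-71.6,.2,6.5)]:
    p,e=tgt(*t,hy=-.4);print(rel(p,e))
E
```

```text
time_s: 10.78
ee_pos: [542.5, 171.8, 81.3]
ee_rot: [170.5, 0.1, 82.0]
force: [0.2, 0.3, -2.8]
gripper_width: 11.7
hook(cradle) [-71.1  -0.4   0. ] tilt 9.48 yaw -7.98 roll -0.1 F [ 0.2  0.3 -2.8] T [-0.04  0.15 -0.01] w 11.7 10.7833
[-0.0002  0.0008  0.0025  0.0109  0.0011  0.0002]
[-0.0002  0.0019  0.0054  0.022   0.0011  0.0002]
[-0.0002  0.0029  0.0084  0.0331  0.0011  0.0002]
```

```bash
python3 -m jog '0 .0008 .0025 .0109 0 0; 0 .0013 .004 .0165 0 0; 0 .0019 .0054 .022 0 0; 0 .0019 .0054 .022 0 0'; python3 - <<'E'
from h import *
now()
for t in[(-71.6,.2,6.5),(-71.7,.2,5.5)]:
    p,e=tgt(*t,hy=-.4);print(rel(p,e))
E
```

```text
time_s: 11.12
ee_pos: [544.1, 171.5, 78.6]
ee_rot: [172.5, 0.1, 82.0]
force: [-0.8, -0.4, -2.2]
gripper_width: 12.0
hook(cradle) [-71.3  -0.4   0.1] tilt 7.46 yaw -8.0 roll -0.1 F [-0.8 -0.4 -2.2] T [-0.07  0.15  0.01] w 12.0 11.1167
[-0.0002  0.0006  0.0026  0.0107  0.0012 -0.    ]
[-0.0001  0.0016  0.0055  0.0218  0.0012 -0.    ]
```

```bash
python3 -m jog '0 .0006 .0026 .0107 0 0; 0 .0011 .004 .016 0 0; 0 .0016 .0055 .0218 0 0; 0 .0016 .0055 .0218 0 0'; python3 - <<'E'
from h import *
now()
for t in[(-71.7,.1,4.5),(-71.8,.1,3.5)]:
    p,e=tgt(*t,hy=-.4);print(rel(p,e))
E
```

```text
time_s: 11.45
ee_pos: [545.1, 171.4, 75.9]
ee_rot: [174.6, 0.1, 82.0]
force: [-2.9, 1.0, 0.3]
gripper_width: 12.2
hook(cradle) [-71.9  -0.4   0.2] tilt 5.42 yaw -8.03 roll -0.11 F [-2.9  1.   0.3] T [0.01 0.45 0.06] w 12.2 11.45
[-0.0001  0.0016  0.003   0.0102  0.0012 -0.0003]
[-0.      0.0026  0.006   0.0213  0.0012 -0.0004]
```

```bash
python3 -m jog '0 .001 .003 .0102 0 0; 0 .0015 .0045 .016 0 0; 0 .002 .006 .0213 0 0; 0 .002 .006 .0213 0 0' - 60; python3 - <<'E'
from h import *
now()
for t in[(-71.9,0,2.5),(-71.9,0,1.5)]:
    p,e=tgt(*t,hy=-.4);print(rel(p,e))
E
```

```text
time_s: 11.78
ee_pos: [546.3, 171.2, 72.7]
ee_rot: [176.6, 0.1, 81.9]
force: [-1.5, 0.5, 0.3]
gripper_width: 11.6
hook(cradle) [-72.3  -0.4  -0.1] tilt 3.41 yaw -8.07 roll -0.11 F [-1.5  0.5  0.3] T [0.15 0.66 0.01] w 11.6 11.7833
[ 0.      0.002   0.0025  0.0101  0.0013 -0.0007]
[ 0.      0.0032  0.0055  0.0212  0.0013 -0.0007]
```

```bash
python3 -m jog '0 .001 .0025 .0101 0 0; 0 .0015 .004 .0156 0 0; 0 .002 .0055 .0212 0 0; 0 .002 .0055 .0212 0 0'; python3 - <<'E'
from h import *
now()
for t in[(-71.9,0,.5),(-71.9,-.2,0)]:
    p,e=tgt(*t,hy=-.4);print(rel(p,e))
E
```

```text
time_s: 12.12
ee_pos: [547.5, 170.9, 69.5]
ee_rot: [178.6, 0.1, 81.9]
force: [0.6, 0.2, -1.8]
gripper_width: 12.0
hook(cradle) [-72.5  -0.4  -0.4] tilt 1.42 yaw -8.1 roll -0.11 F [ 0.6  0.2 -1.8] T [ 0.36  0.9  -0.  ] w 12.0 12.1167
[ 0.0001  0.0024  0.0019  0.0102  0.0012 -0.0012]
[ 0.0001  0.003   0.0038  0.0157  0.0012 -0.0012]
```

Gentle so far. I release and press with closed fingertips near the latch edge.

```bash
python3 -m jog '0 0 0 0 0 0; 0 0 0 0 0 0; 0 0 0 0 0 0; 0 0 0 0 0 0; 0 0 0 0 0 0; 0 0 0 0 0 0' 0; python3 -m jog '0 0 -.07 .0157 0 0; 0 0 -.14 .0157 0 0; 0 0 -.16 .0157 0 0; 0 0 -.16 .0157 0 0'; python3 - <<'E'
from h import *
now(); s=state()
c=cam("wrist"); im=grab_frame("wrist")
cv2.imwrite("pics/w4.png",cv2.resize(im[:330,:,::-1],(800,412),interpolation=cv2.INTER_CUBIC))
for q in["tray_hook_edge","tray_latch_edge"]:
  for r in tip_of(q,"wrist")[:2]:
    P=px2w("",r["location"],30,c); print(q,r["confidence"],r["location"],R.from_euler("z",-YAW,degrees=True).apply(P-CR).round(1))
E
```

```text
time_s: 12.62
ee_pos: [547.7, 171.0, 69.7]
ee_rot: [178.5, 0.1, 81.9]
force: [0.0, -0.3, -0.4]
gripper_width: 45.4
time_s: 12.95
ee_pos: [547.8, 172.0, 153.2]
ee_rot: [179.6, -0.1, 81.9]
force: [0.5, -0.5, -0.1]
gripper_width: 45.2
hook(cradle) [-73.    0.8  84.7] tilt 0.45 yaw -8.09 roll 0.08 F [ 0.5 -0.5 -0.1] T [-0.09 -0.    0.05] w 45.2 12.95
tray_hook_edge 0.93 [224.1, 203.8] [-72.7  -0.2   0. ]
tray_hook_edge 0.21 [220.9, 205.2] [-75.6  -1.5   0. ]
tray_latch_edge 0.84 [385.3, 203.3] [67.2 -0.2  0. ]
```

View pics/w4.png

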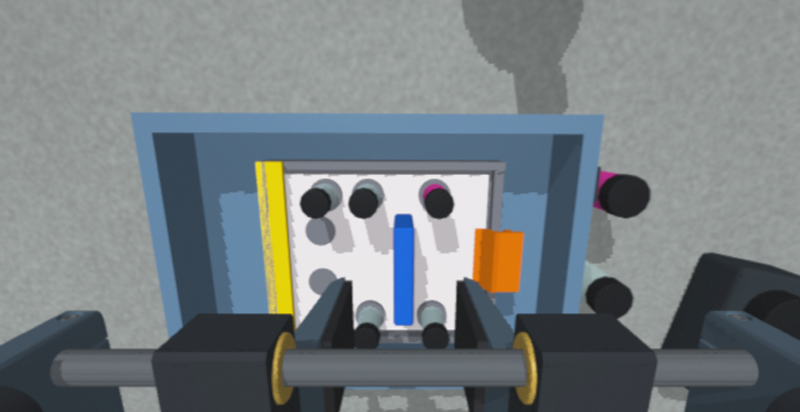

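The tray lies under the lip at (275,235), plate between the rails. Whether the catch at (498,260) has snapped is unclear. Next comes the press.

```bash
python3 - <<'E'
from h import *
for z in(110,64,59,57.5):
    p=CR+R.from_euler("z",YAW,degrees=True).apply([44,-.5,0]);p[2]=z
    print(z,p.round(1),rel(p,[180,0,82]))
E
```

```text
110 [579.5 165.4 110. ] [-0.0013  0.0707  0.0765 -0.001   0.0019 -0.001 ]
64 [579.5 165.4  64. ] [-0.0011  0.0709  0.1685 -0.001   0.0019 -0.001 ]
59 [579.5 165.4  59. ] [-0.001   0.0709  0.1785 -0.001   0.0019 -0.001 ]
57.5 [579.5 165.4  57.5] [-0.001   0.0709  0.1815 -0.001   0.0019 -0.001 ]
```

```bash
python3 -m jog '-.001 .0709 0 -.001 .002 -.001; -.001 .0709 0 -.001 .002 -.001; -.001 .0709 0 -.001 .002 -.001; -.001 .0709 .05 -.001 .002 -.001; -.001 .0709 .0765 -.001 .002 -.001; -.001 .0709 .0765 -.001 .002 -.001; -.001 .0709 .0765 -.001 .002 -.001; -.001 .0709 .0765 -.001 .002 -.001; -.001 .0709 .0765 -.001 .002 -.001' -1 20; python3 -m jog '0 0 .03 0 0 0; 0 0 .06 0 0 0; 0 0 .084 0 0 0; 0 0 .09 0 0 0; 0 0 .09 0 0 0; 0 0 .09 0 0 0'; python3 - <<'E'
from h import *
p=CR+R.from_euler("z",YAW,degrees=True).apply([44,-.5,0]);p[2]=62
print(rel(p,[180,0,82]))
E
```

```text
time_s: 13.85
ee_pos: [580.0, 165.7, 110.9]
ee_rot: [179.9, -0.0, 82.0]
force: [-0.1, 0.0, 0.5]
gripper_width: 0.4
time_s: 14.35
ee_pos: [580.6, 166.0, 66.8]
ee_rot: [179.8, -0.1, 82.0]
force: [0.0, -0.2, -0.2]
gripper_width: 0.5
[-0.0015 -0.0021  0.0097  0.0018 -0.0009  0.0001]
```

```bash
for i in 1 2 3; do :; done; python3 -m jog '-.001 -.002 .006 .0018 0 0; -.001 -.002 .011 .0018 0 0; -.001 -.002 .011 .0018 0 0'; python3 -m jog '0 0 .003 0 0 0; 0 0 .003 0 0 0; 0 0 .003 0 0 0'; python3 -m jog '0 0 .002 0 0 0; 0 0 .002 0 0 0; 0 0 .002 0 0 0'
```

```text
time_s: 14.6
ee_pos: [579.6, 165.6, 61.5]
ee_rot: [180.0, -0.1, 82.0]
force: [0.0, -0.4, 0.3]
gripper_width: 0.5
time_s: 14.85
ee_pos: [579.6, 165.6, 60.0]
ee_rot: [180.0, -0.1, 82.0]
force: [0.7, 0.3, 0.3]
gripper_width: 0.5
time_s: 15.1
ee_pos: [579.6, 165.6, 59.0]
ee_rot: [180.0, -0.1, 82.0]
force: [0.5, -0.3, 1.4]
gripper_width: 0.6
```

```bash
python3 -m jog '0 0 .0014 0 0 0; 0 0 .0014 0 0 0; 0 0 .0014 0 0 0'; python3 -m jog '0 0 .0014 0 0 0; 0 0 .0014 0 0 0; 0 0 .0014 0 0 0';  python3 -m jog '0 0 .0014 0 0 0; 0 0 .0014 0 0 0; 0 0 .0014 0 0 0'
```

```text
time_s: 15.35
ee_pos: [579.7, 165.6, 58.3]
ee_rot: [180.0, -0.1, 82.0]
force: [-0.3, -0.9, 1.3]
gripper_width: 0.3
time_s: 15.6
ee_pos: [579.7, 165.6, 58.3]
ee_rot: [180.0, -0.1, 82.0]
force: [-1.4, 0.3, 5.5]
gripper_width: 0.4
time_s: 15.85
ee_pos: [579.7, 165.6, 58.3]
ee_rot: [179.9, -0.1, 82.0]
force: [-1.9, 0.7, 5.5]
gripper_width: 0.5
```

```bash
python3 -m jog '0 0 .002 0 0 0; 0 0 .0035 0 0 0; 0 0 .0035 0 0 0; 0 0 .0035 0 0 0'; python3 -m jog '0 0 -.03 0 0 0; 0 0 -.1 0 0 0; -.05 0 -.17 0 0 0; -.1 0 -.2 0 0 0; -.1 0 -.2 0 0 0; -.1 0 -.2 0 0 0'
python3 - <<'E'
from h import *
now(); c=cam("wrist"); im=grab_frame("wrist")
f=lambda x,y,z:CR+R.from_euler("z",YAW,degrees=True).apply([x,y,z])
x,y=w2px("",f(20,0,6),c).astype(int);print(x,y)
A=cv2.resize(im[max(0,y-70):y+70,x-120:x+120,::-1],(760,443),interpolation=cv2.INTER_CUBIC)
cv2.imwrite("pics/w5.png",A)
for q in["tray_hook_edge","tray_latch_edge","tray_handle"]:
  for r in tip_of(q,"wrist")[:2]:
    P=px2w("",r["location"],58.5 if "handle" in q else 30,c); print(q,r["confidence"],R.from_euler("z",-YAW,degrees=True).apply(P-CR).round(1))
im=grab_frame("scene"); x,y=w2px("scene",f(20,0,6)).astype(int)
cv2.imwrite("pics/s3.png",cv2.resize(im[y-60:y+60,x-80:x+80,::-1],None,fx=5,fy=5,interpolation=cv2.INTER_CUBIC))
E
```

```text
time_s: 16.18
ee_pos: [579.7, 165.6, 58.2]
ee_rot: [179.9, -0.1, 82.0]
force: [-4.5, -1.5, 11.2]
gripper_width: 0.2
time_s: 16.68
ee_pos: [572.9, 115.2, 159.1]
ee_rot: [179.8, -0.2, 81.9]
force: [-1.6, -0.1, -0.1]
gripper_width: 0.5
hook(cradle) [-40.4 -51.8  91. ] tilt 0.2 yaw -8.11 roll 0.17 F [-1.6 -0.1 -0.1] T [-0.03  0.03 -0.02] w 0.5 16.6833
292 142
tray_hook_edge 0.89 [-71.5  -0.    0. ]
tray_hook_edge 0.31 [-76.2  -1.3   0. ]
tray_latch_edge 0.84 [68.3  0.3  0. ]
tray_handle 0.58 [11.9 -2.2 28.5]
tray_handle 0.48 [-66.3   3.2  28.5]
```

View pics/w5.png

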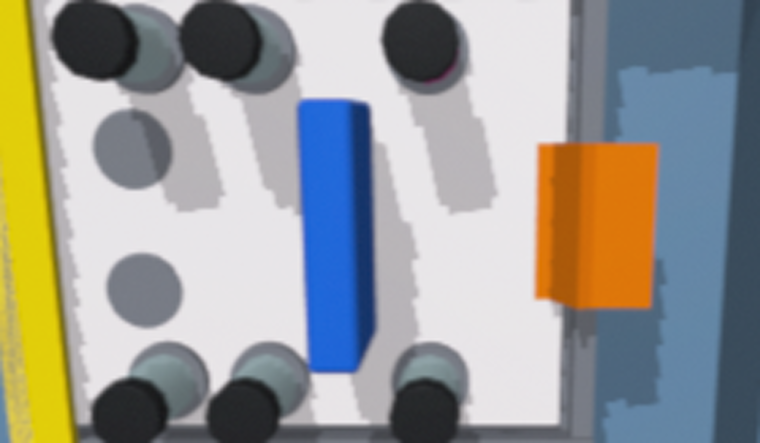

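View pics/s3.png

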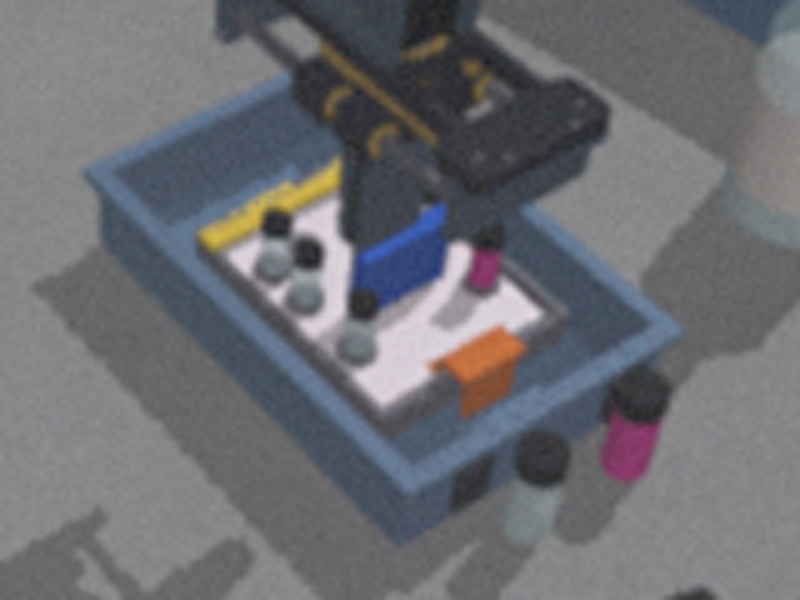

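Pictures agree: the plate lies flat between the rails, its hook edge is under the yellow lip, and the catch nose at (545,222) overlaps the latch edge. The hand is clear.

```bash
python3 -c "
from h import *; now(); print(job_done())"
```

```text
hook(cradle) [-41.7 -50.9  89. ] tilt -0.06 yaw -7.94 roll 0.08 F [0.1 0.  0.3] T [-0.05  0.09 -0.04] w 0.8 16.9333
the job is handed in; nothing more can be done
None
```

I clipped the white tray into the cradle and handed the job in at 16.9 s. No verdict was reported.

**What I did:**
1. I gripped the blue handle and tilted the tray 13° with the hook edge low. I touched the cradle floor lightly, slid the hook edge under the yellow lip and felt the stop at about 2 N.
2. I swung the latch edge down past the spring catch and let go. Closed fingertips then pressed near the latch edge, with 11 N at most.

**Last checks:**
- **Seating:** the press stopped at TCP z 58.2 mm. A fully flat plate would give 58.0, and a tray still on top of the catch about 61.
- **Position:** the trained networks placed the hook edge at -71.5 mm and the latch edge at 68.3 mm along the cradle. This agrees with the fit.
- **Pictures:** the plate lies flat between the rails, hook edge under the lip. The catch overlaps the latch edge, and the two bystander vials by the case stand where they were.
- **Hand:** clear of everything, wrist force near zero.

**What disagreed or was unclear:**
- The case rim measured about 270 mm long instead of 260, in both cameras. I took it for a rim flange and relied on contact for the cradle's position.
- In the last picture the networks put the handle about 2 mm off in y and 1 to 2 mm off in x, with low confidence.
- Just after I let go, the picture did not show clearly whether the catch had snapped. The press and the final pictures settled that.

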